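# Clear the tea table with the pedal bin

## Task

Press the little bin's pedal right down to its stop, so that the lid swings up and stays open, and let the pedal come up again. Throw both spent tea lights into the bin and stand the smallest of the amber bottles upright on the floor of the open wooden tea box. Leave the bin open at the end, and leave everything else on the table where it is.

Things in the scene. Friction and masses are not known exactly. Their poses are not given: they have to be found in the camera images.
- bin: Small steel pedal bin, fixed to the table: 170 mm deep (its x) by 180 wide (its y), rim 140 high, walls and floor 4 mm. Origin under the centre of its body; its -x side is the front, with the pedal.
- pedal (a joint): Pedal angle: 0 up (at rest, held up by its spring), 0.30 rad at its lower stop. Its hinge runs along the bin's y, at bin x = -92 mm, z = 44 mm. About 10 to 13 N at the pad take it down.
- pedal_pad (a point): Centre of the top face of the pedal's rubber pad (50 mm along the bin's x, 70 wide, 10 thick). At rest it is at bin (-167, 0, 50) mm; at the stop about 22 mm lower.
- bin_lid: Flat steel lid, 178 x 184 x 8 mm. Origin at its hinge on the bin's back rim, bin (96, 0, 146.5) mm; it reaches forward along its own -x. Shut: its axes are the bin's. The pedal at its stop lifts it to about 1.45 rad, nearly upright (top then 330 mm above the table); it stays there by itself when the pedal comes up. Lifted less than about 1.2 rad, it falls shut.
- tea_box: Open light-wood tea box without a lid, fixed: 150 mm (its x) by 190 (its y), 65 high, walls and floor 6 mm. Origin under its centre.
- tealight1: Spent tea light: low round aluminium cup, 38 mm across, 17 high. Origin at the centre of its underside, z up.
- tealight2: Spent tea light: low round aluminium cup, 38 mm across, 17 high. Origin at the centre of its underside, z up.
- vial: Small amber glass bottle with glass stopper, standing: body 28 mm across up to 42 mm, then shoulder, neck 15 mm, stopper 21 mm across, 62 high in all. Origin at the centre of its underside, z up.
- egg_cup: Bystander: white ceramic egg cup, 44 mm across, 50 high. Origin at the centre of its underside.
- candlestick: Bystander: short brass candlestick, round foot 46 mm, 46 high. Origin at the centre of its underside.
- thread_spool: Bystander: empty wooden thread spool, upright, 32 mm across, 36 high. Origin at the centre of its underside.
- matchbox: Bystander: plain matchbox lying flat, 53 x 34 x 15 mm, long along its x. Origin at the centre of its underside.
- jam_jar: Bystander: tiny empty glass jar with steel cap, 44 mm across, 45 high. Origin at the centre of its underside.
- big_bottle: Bystander: large amber bottle, 76 mm across, 180 high. Origin at the centre of its underside.
- mid_bottle: Bystander: middle-sized amber bottle, 52 mm across, 110 high. Origin at the centre of its underside.
- tea_tin: Bystander: round steel tin, 64 mm across, 90 high. Origin at the centre of its underside.
Mind the look-alikes: they are no part of the job. What is shaped like the tealight1 but green is not meant. What is shaped like the vial but pink is not meant.

How it is judged:
By the outcome, as a careful person would: the job done as asked, in the order asked, and still so for the second after the job is handed in, with the robot touching nothing.
It also fails if it takes over 72 s, if anything falls off the work surface, if the arm or the gripper's body presses on something with over 40 N, if the wrist force passes 120 N, or if a joint passes its speed limit or range.

## Robot

A 7-joint arm with a two-finger parallel gripper is mounted at the origin on the work surface. World frame = base frame: x ahead of the robot, y to its left, z up, the work surface at z = 0. Lengths are in mm, angles in rad, forces in N, time in s.
With the tool pointing down it reaches from about 400 to 875 mm from the base axis. Payload 4.4 kg.
Tool frame: the origin (TCP) lies at the very end of the fingers, on their centre line; the grasp point (between the pads) lies 19 mm behind it; z points along the fingers, y is the line along which they close (so a half turn about z gives the same grasp; the last joint's range is limited). The gripper opens to 85 mm and grips with 20 to 120 N. Pads are 22 mm wide; open, the fingers measure 114 mm over their backs; the gripper's body (76 mm by 85 mm) begins 54 mm behind the grasp point. The pads swing forward as they close: fully open they stand 13 mm farther back than shut.
Start: joints at [-1.187, 0.628, 0.038, 1.517, -0.027, 0.996, -0.02], TCP at [282.59, 585.372, 231.313] pointing down, gripper open.
Joint ranges: [-3.06, 3.06], [-0.37, 2.12], [-1.25, 1.32], [0.18, 2.47], [-1.1, 4.24], [0.23, 1.98], [-2.94, 2.94]. Speed limits (rad/s): [2.57, 2.57, 3.14, 3.14, 3.14, 3.14, 3.14].

## Interface

Orientations are given as a unit quaternion [w, x, y, z].
In Python, from rig import manip gives the robot as it stands. The module is installed in compiled form; this text tells all that it offers.
- The arm moves only by the shell command python3 -m jog 'ROWS' [OPENING] [FORCE]. ROWS is JSON, a list of rows, each a list of 6 numbers: the shift along the world's x, y, z normalised to -1 to 1, where 1 is 30 mm, then the turn, a rotation vector about the world's x, y, z normalised to -1 to 1, where 1 is 5 degrees. In form: [[dx, dy, dz, rx, ry, rz], ...]. A call has 1 to 12 rows; each row shifts and turns the commanded pose from where the row before left it; what a row does not reach is not made up. A row lasts 1/8 s, in which the tool goes at most 62.5 mm and 10.7 degrees, less where a joint would pass 70% of its speed; a pose out of reach is approached as far as the arm can. A call with a number of a shift or a turn outside -1 to 1 is refused whole. A call with a gripper value outside its range is refused whole. OPENING is the opening, from -1 (shut) to 1 (fully open), set as the call begins (- or left out, the last holds). The fingers move at their own pace and stop on an object; FORCE is the grip in N (left out, the last holds). Time passes only in rows, so rows that do not move let the fingers close. It gives the time, the measured TCP pose, the force, the opening and the grip force at its end, in the units of the state.
- manip.sense(): the state, without advancing time (a new reading comes with each control period).
- manip.camera(name): name is "scene" or "top" or "wrist"; returns a dict with "frame" (384x512x3 uint8, blue, green, red), "fov_y" (degrees; the focal length in pixels is half the picture's height over the tangent of half this angle, whatever the lens; pixels are square), "cx", "cy" (the principal point, pixels), "camera_from_world" (4x4, takes a point from world to camera coordinates). Camera axes: x right, y up, looking along -z (the intrinsics and any distortion apply to the point x, -y, -z); pixel columns grow to the right and rows downward; lengths in mm; the calibration is good to about 2 mm. The wrist camera is an equidistant fisheye: a pixel r from the principal point sees the ray r / f radians off the axis. A picture is of the moment at which its call begins. There is no depth.
- manip.finish_job(): hands the job in; it is judged then, once.
The state is a dict: "t": time; "joint_pos": joint angles; "dq": joint speeds; "tau": joint torques, N m; "ee_pos": TCP position; "eef_rot": TCP orientation; "ft_force": force on the tool from outside, world axes, zero at the start; "ft_torque": the same for the moment, N m; "gripper_width": finger opening in mm; "grasp_force": force on a finger pad.
Only numpy, scipy, OpenCV 4.12 (cv2) and the standard library are available. Lean on these libraries where they do the work, as an engineer would, in place of code of your own. Each camera call takes 0.05 s, during which the arm holds its last target. There are 200 camera calls.

## Working session

There is one attempt and no reset: what is moved stays moved. The work goes in short steps, Python scripts to look and compute and a shell command to move; the robot and the scene stay as the last step left them, time stands still between calls to the robot, and variables do not carry over. Pictures are saved under pics/ and viewed, at most 10 in all, crops included, and the job is handed in when it is done.

```bash
mkdir -p pics
cat > h.py <<'E'
import numpy as np,cv2
from rig import manip
def cam(n):
    c=manip.camera(n); c['f']=c['frame'].shape[0]/2/np.tan(np.radians(c['fov_y'])/2); c['n']=n; return c
def ray(c,u,v):
    M=np.array(c['camera_from_world']); R=M[:3,:3]; o=-R.T@M[:3,3]
    p=np.array([(u-c['cx']),(v-c['cy'])])/c['f']
    if c['n']=='wrist':
        r=np.hypot(*p); d=np.array([p[0]/r*np.sin(r),-p[1]/r*np.sin(r),-np.cos(r)]) if r>0 else np.array([0,0,-1.])
    else: d=np.array([p[0],-p[1],-1])
    return o,R.T@d
def at(c,u,v,z):
    o,d=ray(c,u,v); return o+d*(z-o[2])/d[2]
def proj(c,P):
    M=np.array(c['camera_from_world']); q=M[:3,:3]@np.array(P,float)+M[:3,3]; x,y,z=q[0],-q[1],-q[2]
    if c['n']=='wrist':
        r=np.hypot(x,y); k=np.arctan2(r,z)/max(r,1e-9)
    else: k=1/z
    return c['cx']+c['f']*x*k,c['cy']+c['f']*y*k
E
python3 - <<'E'
from h import *
import pickle
for n in('top','scene'):
    c=cam(n); pickle.dump(c,open(n+'.pkl','wb')); cv2.imwrite(f'pics/{n}0.png',cv2.resize(c['frame'],(800,600),interpolation=cv2.INTER_CUBIC))
    print(n,c['fov_y'],c['cx'],c['cy'],np.round(c['camera_from_world'],2).tolist())
s=manip.sense(); print(s['t'],s['ee_pos'],s['eef_rot'],s['gripper_width'],s['ft_force'])
E
```

```text
top 42.655015136158646 255.0341160062851 181.52705281984515 [[-0.02, -1.0, -0.0, -9.98], [0.99, -0.02, 0.1, -610.41], [-0.1, -0.0, 0.99, -1641.9], [0.0, 0.0, 0.0, 1.0]]
scene 53.31724659973614 252.94648293126806 194.3285830295727 [[-0.73, 0.68, -0.01, 463.53], [-0.51, -0.54, 0.67, 223.69], [0.45, 0.49, 0.75, -1355.89], [0.0, 0.0, 0.0, 1.0]]
0.1 [282.33133999 584.85051249 230.4951799 ] [-1.79810993e-04  2.23001344e-01  9.74817764e-01 -8.34366506e-04] 85.17657370522728 [-0.36727292  0.29457916  0.34117509]
```

View pics/top0.png

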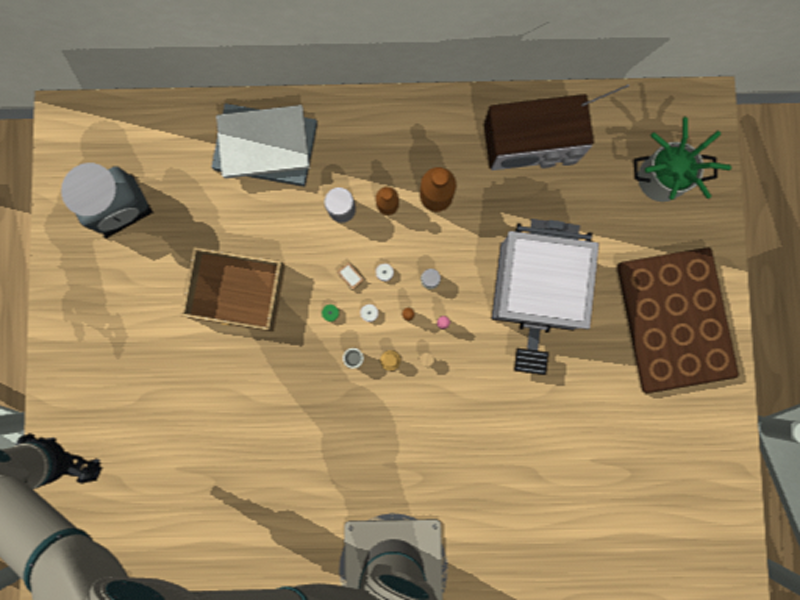

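View pics/scene0.png

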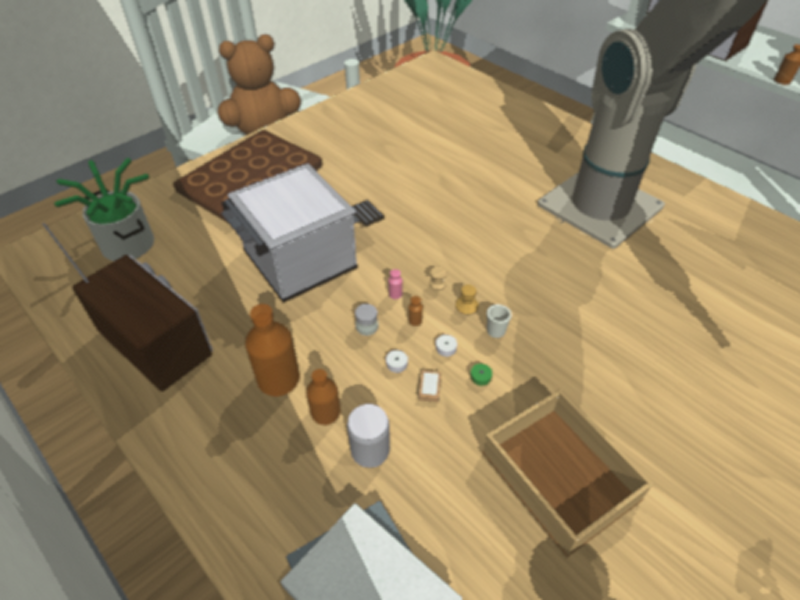

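Top view (800x600 pixels). Tea-light candidates are white at (384,272) and (369,313), and a green look-alike at (331,313). Bottle candidates are small amber at (408,314), pink look-alike at (443,322), mid amber (387,200) and big amber (437,188). I choose the two white cups and the small amber bottle. The bin is at (545,280) with its pedal at (531,362), and the tea box is at (235,289). The scene view agrees: cups at (446,345) and (397,361), vial at (415,311).

Run:
```python
from h import *
import pickle
c=pickle.load(open('top.pkl','rb')); s=pickle.load(open('scene.pkl','rb'))
cv2.imwrite('pics/crop.png',cv2.resize(c['frame'][140:250,190:390],(800,440),interpolation=cv2.INTER_CUBIC))
k=.64
for n,u,v,z in [('tl1',384,272,17),('tl2',369,313,17),('green',331,313,17),('vialtop',408,314,55),('pink',443,322,55),('match',350,276,15),('jam',431,277,45),('cup',353,357,50),('candle',390,360,40),('spool',427,360,36),('mid',387,197,110),('tin',340,201,90),
 ('pad1',517,347,50),('pad2',550,350,50),('pad3',546,374,50),('pad4',514,371,50),
 ('lidFL',494,322,150),('lidFR',590,328,150),('lidBR',597,237,150),('lidBL',509,231,150),
 ('bxTL',193,249,65),('bxTR',283,263,65),('bxBR',275,330,65),('bxBL',185,317,65)]:
    print(n,at(c,u*k,v*k,z).round(0))
print('scene')
for n,u,v,z in [('tlA',446,342,17),('tlB',397,358,17),('vialtop',415,300,60)]: print(n,at(s,u*k,v*k,z).round(0))
```

```text
tl1 [638.   9.  17.]
tl2 [548.  43.  17.]
green [550. 127.  17.]
vialtop [542. -42.  55.]
pink [ 523. -116.   55.]
match [631.  84.  15.]
jam [622. -93.  45.]
cup [453.  78.  50.]
candle [445.  -1.  40.]
spool [443. -80.  36.]
mid [785.  -2. 110.]
tin [783.  98.  90.]
pad1 [ 467. -273.   50.]
pad2 [ 459. -343.   50.]
pad3 [ 408. -332.   50.]
pad4 [ 416. -264.   50.]
lidFL [ 516. -213.  150.]
lidFR [ 500. -406.  150.]
lidBR [ 685. -428.  150.]
lidBL [ 701. -250.  150.]
bxTL [691. 417.  65.]
bxTR [656. 224.  65.]
bxBR [513. 241.  65.]
bxBL [545. 433.  65.]
scene
tlA [549.  43.  17.]
tlB [637.   8.  17.]
vialtop [546. -41.  60.]
```

View pics/crop.png

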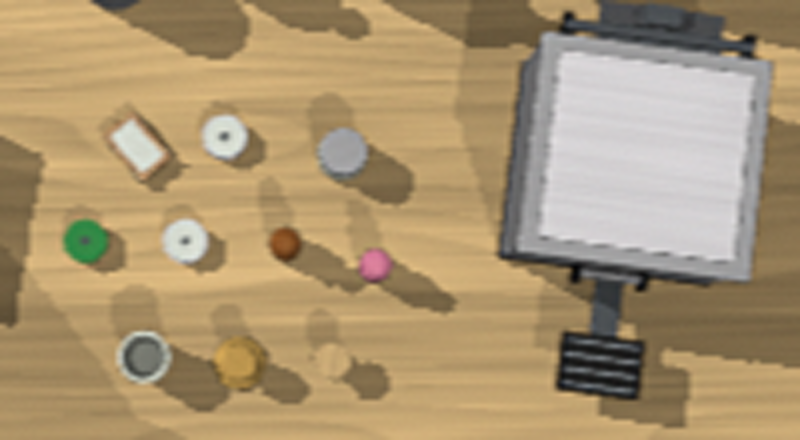

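The crop shows plain white cups with black wicks at (225,136) and (185,241), amber stopper at (285,243), and green and pink look-alikes at (86,241) and (374,265), so the choice stands. Next I close the gripper and move to above the pedal at (437,-303).

```bash
python3 -m jog '[[0.67,-1,0,0,0,0],[0.67,-1,0,0,0,0],[0.67,-1,0,0,0,0],[0.67,-1,0,0,0,0],[0.67,-1,0,0,0,0],[0.67,-1,0,0,0,0],[0.67,-1,0,0,0,0],[0.67,-1,0,0,0,0],[0.67,-1,0,0,0,0],[0.67,-1,0,0,0,0],[0.67,-1,0,0,0,0],[0.67,-1,0,0,0,0]]' -1 40 && python3 -m jog '[[0,-1,0,0,0,0],[0,-1,0,0,0,0],[0,-1,0,0,0,0],[0,-1,0,0,0,0],[0,-1,0,0,0,0],[0,-1,0,0,0,0],[0,-1,0,0,0,0],[0,-1,0,0,0,0],[0,-1,0,0,0,0],[0,-1,0,0,0,0],[0,-1,0,0,0,0],[0,-1,0,0,0,0]]'
```

```text
t: 1.6
ee_pos: [524.1, 224.2, 231.0]
eef_rot: [-0.0, 0.223, 0.975, -0.0]
ft_force: [0.2, 0.9, 0.0]
gripper_width: 0.3
grasp_force: 0.0
t: 3.1
ee_pos: [523.4, -135.5, 231.0]
eef_rot: [-0.0, 0.223, 0.975, 0.0]
ft_force: [0.1, 0.1, -0.1]
gripper_width: -0.4
grasp_force: 0.0
```

```bash
python3 -m jog '[[-0.48,-0.93,0,0,0,0],[-0.48,-0.93,0,0,0,0],[-0.48,-0.93,-0.5,0,0,0],[-0.48,-0.93,-0.5,0,0,0],[-0.48,-0.93,-0.5,0,0,0],[-0.48,-0.93,-0.5,0,0,0],[0,0,-1,0,0,0],[0,0,-1,0,0,0],[0,0,-0.8,0,0,0],[0,0,0,0,0,0]]'
python3 - <<'E'
from h import *
w=cam('wrist'); c=cam('top')
print(proj(c,manip.sense()['ee_pos']))
a=cv2.resize(w['frame'],(400,300)); b=cv2.resize(c['frame'][180:270,290:410],(400,300),interpolation=cv2.INTER_CUBIC)
cv2.imwrite('pics/p.png',np.hstack([a,b]))
E
```

```text
t: 4.35
ee_pos: [436.0, -301.1, 85.6]
eef_rot: [-0.002, 0.223, 0.975, 0.001]
ft_force: [0.1, 0.7, -0.2]
gripper_width: 0.3
grasp_force: 0.0
(np.float64(341.96539061766725), np.float64(230.7067131653437))
```

View pics/p.png

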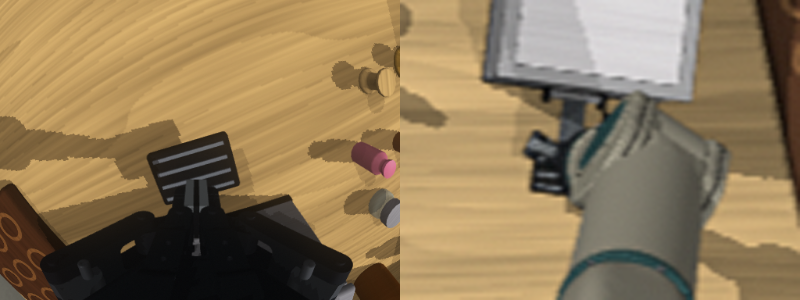

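The wrist view shows the closed fingertips at (197,182), right over the pad at (195,168). Pressing down now.

```bash
python3 -m jog '[[0,0,-0.6,0,0,0],[0,0,-0.5,0,0,0],[0,0,-0.2,0,0,0],[0,0,-0.2,0,0,0],[0,0,-0.15,0,0,0],[0,0,-0.1,0,0,0],[0,0,0,0,0,0]]' ; python3 -m jog '[[0,0,-0.1,0,0,0],[0,0,-0.1,0,0,0],[0,0,0,0,0,0]]'
```

```text
t: 5.32
ee_pos: [437.4, -302.0, 36.6]
eef_rot: [0.0, 0.223, 0.975, 0.0]
ft_force: [-3.1, 2.4, 14.4]
gripper_width: 0.1
grasp_force: 7.3
t: 5.7
ee_pos: [438.2, -302.1, 30.7]
eef_rot: [0.001, 0.223, 0.975, -0.0]
ft_force: [-1.6, 2.7, 14.1]
gripper_width: -0.1
grasp_force: 7.0
```

```bash
python3 -m jog '[[0,0,-0.08,0,0,0],[0,0,-0.08,0,0,0],[0,0,0,0,0,0]]' ; python3 -m jog '[[0,0,-0.08,0,0,0],[0,0,0,0,0,0]]'
python3 - <<'E'
from h import *
c=cam('scene'); cv2.imwrite('pics/s1.png',cv2.resize(c['frame'][60:250,100:350],(800,600)))
E
```

```text
t: 6.08
ee_pos: [438.6, -302.2, 28.6]
eef_rot: [0.002, 0.223, 0.975, -0.0]
ft_force: [-5.2, 5.6, 41.7]
gripper_width: -0.4
grasp_force: 20.7
t: 6.32
ee_pos: [438.8, -302.3, 28.0]
eef_rot: [0.002, 0.223, 0.975, -0.0]
ft_force: [-8.8, 8.3, 58.5]
gripper_width: -0.0
grasp_force: 29.5
```

The force jump at z=28 means the pedal is on its stop. I release it and lift, then check the lid.

```bash
python3 -m jog '[[0,0,0.3,0,0,0],[0,0,0.5,0,0,0],[0,0,1,0,0,0],[0,0,1,0,0,0],[0,0,1,0,0,0],[0,0.5,1,0,0,0],[0.3,1,1,0,0,0],[0.5,1,0,0,0,0],[0.7,1,0,0,0,0],[0.7,1,0,0,0,0]]' 0.3
python3 - <<'E'
from h import *
s=cam('scene');c=cam('top')
a=cv2.resize(s['frame'][60:270,100:380],(400,300)); b=cv2.resize(c['frame'][100:250,220:420],(400,300),interpolation=cv2.INTER_CUBIC)
cv2.imwrite('pics/p2.png',np.hstack([a,b]))
E
```

```text
t: 7.62
ee_pos: [504.2, -165.6, 196.1]
eef_rot: [0.0, 0.223, 0.975, 0.0]
ft_force: [0.9, -0.6, 0.1]
gripper_width: 55.7
grasp_force: 0.0
```

View pics/p2.png

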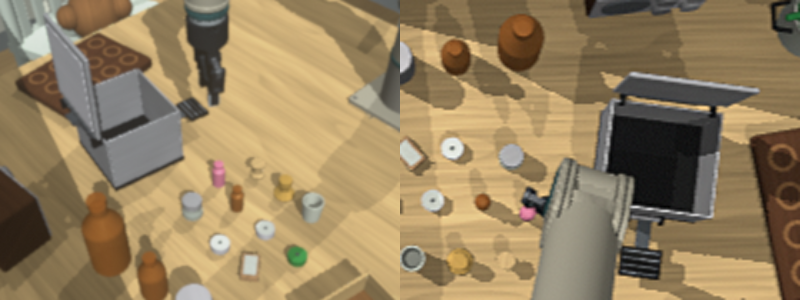

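The lid stands open, with its upright panel at (65,70) in the left half, and the pedal is back up. Both cups and the vial are undisturbed. Next is tea light 1 at (638,9).

```bash
python3 -m jog '[[0.74,0.97,-0.3,0,0,0],[0.74,0.97,-0.5,0,0,0],[0.74,0.97,-0.5,0,0,0],[0.74,0.97,-0.5,0,0,0],[0.74,0.97,-0.5,0,0,0],[0.74,0.97,-0.5,0,0,0],[0,0,-1,0,0,0],[0,0,-1,0,0,0],[0,0,-0.7,0,0,0],[0,0,-0.6,0,0,0],[0,0,-0.2,0,0,0],[0,0,0,0,0,0]]' 0.3 40
python3 - <<'E'
from h import *
w=cam('wrist');print(proj(w,[638,9,17]),manip.sense()['ee_pos'])
cv2.imwrite('pics/w1.png',w['frame'][100:,:])
E
```

```text
t: 9.22
ee_pos: [636.7, 7.4, 6.7]
eef_rot: [0.0, 0.223, 0.975, 0.0]
ft_force: [-0.3, -0.4, 0.1]
gripper_width: 55.1
grasp_force: 0.0
(np.float64(253.75785771980966), np.float64(254.12844159392517)) [637.13115612   7.50716636   7.19105271]
```

View pics/w1.png

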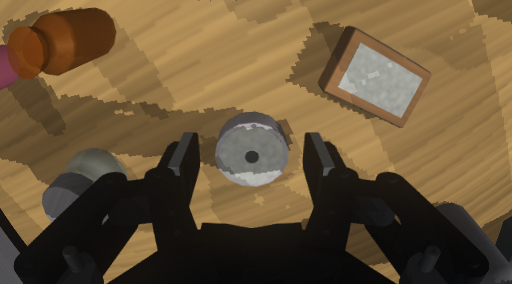

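The cup is centred between the fingers: wick at (252,156) in the crop, predicted (254,154). I go down a little more, grip and lift.

```bash
python3 -m jog '[[0,0.05,-0.13,0,0,0],[0,0,0,0,0,0],[0,0,0,0,0,0],[0,0,0,0,0,0],[0,0,0,0,0,0]]' -0.6 40 && python3 -m jog '[[0,0,0.5,0,0,0],[0,0,1,0,0,0],[0,0,1,0,0,0],[0,0,1,0,0,0],[0,0,1,0,0,0],[0,-0.5,1,0,0,0],[0,-1,1,0,0,0],[-0.2,-1,0.3,0,0,0],[-0.2,-1,0,0,0,0],[-0.2,-1,0,0,0,0],[-0.2,-1,0,0,0,0],[-0.2,-1,0,0,0,0]]'
```

```text
t: 9.9
ee_pos: [637.5, 9.0, 3.7]
eef_rot: [0.001, 0.223, 0.975, 0.0]
ft_force: [-0.1, -0.2, 5.8]
gripper_width: 36.1
grasp_force: 40.4
t: 11.4
ee_pos: [606.0, -186.6, 207.4]
eef_rot: [-0.0, 0.223, 0.975, 0.0]
ft_force: [0.0, -0.1, 0.5]
gripper_width: 36.1
grasp_force: 40.1
```

```bash
python3 -m jog '[[-0.1,-0.9,0,0,0,0],[-0.1,-0.9,0,0,0,0],[-0.1,-0.9,0,0,0,0],[-0.1,-0.9,0,0,0,0],[-0.1,-0.9,-0.5,0,0,0],[0,0,-1,0,0,0],[0,0,-1,0,0,0],[0,0,-0.3,0,0,0],[0,0,0,0,0,0]]' && python3 -m jog '[[0,0,0,0,0,0],[0,0,0,0,0,0],[0,0,0.5,0,0,0],[0,0,1,0,0,0],[0,0,1,0,0,0]]' 0.3
```

```text
t: 12.52
ee_pos: [591.5, -320.7, 122.9]
eef_rot: [-0.0, 0.223, 0.975, 0.0]
ft_force: [-0.2, -0.9, 0.2]
gripper_width: 36.1
grasp_force: 40.1
t: 13.15
ee_pos: [591.9, -321.1, 199.9]
eef_rot: [0.001, 0.223, 0.975, -0.0]
ft_force: [0.5, -0.9, -0.4]
gripper_width: 55.4
grasp_force: 0.0
```

```bash
python3 -m jog '[[-0.12,1,0,0,0,0],[-0.12,1,0,0,0,0],[-0.12,1,0,0,0,0],[-0.12,1,0,0,0,0],[-0.12,1,0,0,0,0],[-0.12,1,0,0,0,0],[-0.12,1,0,0,0,0],[-0.12,1,0,0,0,0],[-0.12,1,-0.5,0,0,0],[-0.12,1,-0.5,0,0,0],[-0.12,1,-0.5,0,0,0],[-0.12,1,-0.5,0,0,0]]' && python3 -m jog '[[0,0.13,-1,0,0,0],[0,0,-1,0,0,0],[0,0,-1,0,0,0],[0,0,-0.8,0,0,0],[0,0,-0.5,0,0,0],[0,0,0,0,0,0]]'
python3 - <<'E'
from h import *
w=cam('wrist');print(proj(w,[548.5,43,17]),manip.sense()['ee_pos'])
g=cv2.cvtColor(w['frame'],cv2.COLOR_BGR2GRAY)
cv2.imwrite('pics/w2.png',w['frame'][100:,:])
E
```

```text
t: 14.65
ee_pos: [549.2, 40.1, 138.8]
eef_rot: [0.001, 0.223, 0.975, 0.0]
ft_force: [0.9, -0.5, -0.1]
gripper_width: 55.8
grasp_force: 0.0
t: 15.4
ee_pos: [548.3, 43.0, 8.6]
eef_rot: [-0.0, 0.223, 0.975, -0.0]
ft_force: [0.2, 0.1, 1.1]
gripper_width: 55.2
grasp_force: 0.0
(np.float64(250.1506191748346), np.float64(251.7072419781437)) [548.85416622  42.94692424   9.22188429]
```

View pics/w2.png

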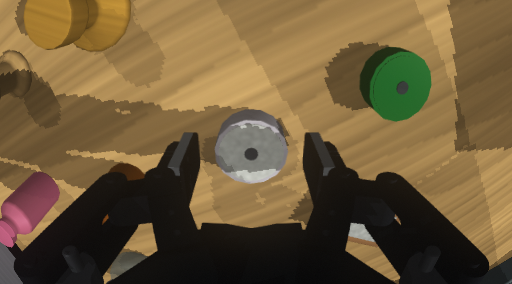

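The second white cup is centred at (251,153), and the green one is well clear at (402,87). Grip, then carry to the bin.

```bash
python3 -m jog '[[0,0,-0.18,0,0,0],[0,0,0,0,0,0],[0,0,0,0,0,0],[0,0,0,0,0,0],[0,0,0,0,0,0]]' -0.6 40 && python3 -m jog '[[0,0,0.5,0,0,0],[0,0,1,0,0,0],[0,0,1,0,0,0],[0,0,1,0,0,0],[0,-0.5,1,0,0,0],[0,-1,1,0,0,0],[0,-1,1,0,0,0],[0.2,-1,0.2,0,0,0],[0.2,-1,0,0,0,0],[0.2,-1,0,0,0,0],[0.2,-1,0,0,0,0],[0.2,-1,0,0,0,0]]' && python3 -m jog '[[0.1,-1,0,0,0,0],[0.1,-1,0,0,0,0],[0.1,-1,0,0,0,0],[0.1,-1,0,0,0,0],[0,-0.7,-0.4,0,0,0],[0,0,-1,0,0,0],[0,0,-1,0,0,0],[0,0,-0.3,0,0,0],[0,0,0,0,0,0]]'
```

```text
t: 16.08
ee_pos: [549.6, 43.1, 4.3]
eef_rot: [0.001, 0.223, 0.975, 0.0]
ft_force: [0.3, 0.2, 6.0]
gripper_width: 35.8
grasp_force: 40.4
t: 17.58
ee_pos: [578.0, -182.8, 205.0]
eef_rot: [-0.0, 0.223, 0.975, 0.0]
ft_force: [-0.4, -0.1, 0.8]
gripper_width: 35.8
grasp_force: 40.1
t: 18.7
ee_pos: [590.1, -322.6, 122.9]
eef_rot: [-0.001, 0.223, 0.975, 0.0]
ft_force: [-0.1, 0.2, -0.6]
gripper_width: 35.7
grasp_force: 40.1
```

```bash
python3 -m jog '[[0,0,0,0,0,0],[0,0,0,0,0,0],[0,0,0.5,0,0,0],[0,0,1,0,0,0],[0,0,1,0,0,0]]' 0.3 && python3 -m jog '[[-0.15,0.94,0,0,0,0],[-0.15,0.94,0,0,0,0],[-0.15,0.94,0,0,0,0],[-0.15,0.94,0,0,0,0],[-0.15,0.94,0,0,0,0],[-0.15,0.94,0,0,0,0],[-0.15,0.94,0,0,0,0],[-0.15,0.94,-0.4,0,0,0],[-0.15,0.94,-0.8,0,0,0],[-0.15,0.94,-0.8,0,0,0],[0,0,-0.8,0,0,0],[0,0,0,0,0,0]]'
python3 - <<'E'
from h import *
w=cam('wrist');print(proj(w,[544,-42,62]),manip.sense()['ee_pos'])
c=cam('top')
a=cv2.resize(w['frame'],(400,300)); b=cv2.resize(c['frame'][100:250,220:420],(400,300),interpolation=cv2.INTER_CUBIC)
cv2.imwrite('pics/w3.png',np.hstack([a,b]))
E
```

```text
t: 19.32
ee_pos: [590.6, -323.2, 200.6]
eef_rot: [0.001, 0.223, 0.975, -0.0]
ft_force: [-0.9, -0.6, -0.7]
gripper_width: 55.6
grasp_force: 0.0
t: 20.82
ee_pos: [544.8, -40.7, 114.2]
eef_rot: [-0.001, 0.223, 0.975, -0.0]
ft_force: [-0.6, -0.5, 1.0]
gripper_width: 55.5
grasp_force: 0.0
(np.float64(248.040236921192), np.float64(209.34563881926397)) [545.73178621 -41.31196106 115.05379215]
```

View pics/w3.png

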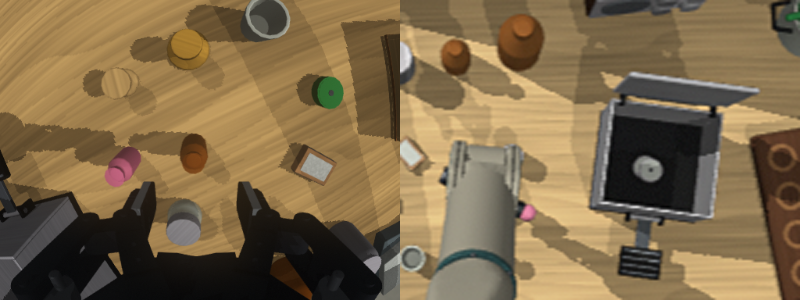

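The small amber bottle's stopper is at (194,161) in the wrist half, as predicted, with the pink one clear at (122,168). In the top half a tea light is visible in the bin at (648,168). Descending to the vial.

```bash
python3 -m jog '[[0,-0.03,-0.8,0,0,0],[0,0,-0.9,0,0,0],[0,0,-0.9,0,0,0],[0,0,-0.6,0,0,0],[0,0,-0.3,0,0,0],[0,0,0,0,0,0]]' && python3 -m jog '[[0,0,0,0,0,0],[0,0,0,0,0,0],[0,0,0,0,0,0],[0,0,0,0,0,0],[0,0,0,0,0,0]]' -0.9 40 && python3 -m jog '[[0,0,0.5,0,0,0],[0,0,1,0,0,0],[0,0,1,0,0,0],[0,0,1,0,0,0],[0,0,1,0,0,0]]'
```

```text
t: 21.68
ee_pos: [545.6, -42.1, 9.4]
eef_rot: [0.0, 0.223, 0.975, -0.0]
ft_force: [-0.3, 0.1, 0.4]
gripper_width: 55.6
grasp_force: 0.0
t: 22.3
ee_pos: [546.0, -42.0, 10.2]
eef_rot: [0.001, 0.223, 0.975, 0.0]
ft_force: [-0.1, 1.2, 6.1]
gripper_width: 26.5
grasp_force: 39.5
t: 22.92
ee_pos: [545.2, -41.8, 146.1]
eef_rot: [0.0, 0.223, 0.975, 0.0]
ft_force: [-0.0, -0.9, -1.0]
gripper_width: 26.9
grasp_force: 39.4
```

```bash
python3 -m jog '[[0.15,1,0,0,0,0],[0.15,1,0,0,0,0],[0.15,1,0,0,0,0],[0.15,1,0,0,0,0],[0.15,1,0,0,0,0],[0.15,1,0,0,0,0],[0.15,1,0,0,0,0],[0.15,1,0,0,0,0],[0.15,1,0,0,0,0],[0.15,1,0,0,0,0],[0.15,1,0,0,0,0],[0.15,1,0,0,0,0]]' && python3 -m jog '[[0,0.37,0,0,0,0],[0,0,-1,0,0,0],[0,0,-1,0,0,0],[0,0,-1,0,0,0],[0,0,-0.8,0,0,0],[0,0,-0.3,0,0,0],[0,0,-0.1,0,0,0],[0,0,0,0,0,0]]'
```

```text
t: 24.42
ee_pos: [599.2, 319.0, 145.1]
eef_rot: [0.0, 0.223, 0.975, 0.0]
ft_force: [-0.2, 0.3, 0.1]
gripper_width: 26.7
grasp_force: 39.4
t: 25.42
ee_pos: [600.0, 329.2, 19.3]
eef_rot: [0.001, 0.223, 0.975, 0.0]
ft_force: [-0.5, -0.2, -0.1]
gripper_width: 26.5
grasp_force: 39.4
```

```bash
python3 -m jog '[[0,0,-0.05,0,0,0],[0,0,-0.05,0,0,0],[0,0,0,0,0,0]]'; python3 -m jog '[[0,0,-0.04,0,0,0],[0,0,0,0,0,0]]'
```

```text
t: 25.8
ee_pos: [599.8, 329.4, 16.3]
eef_rot: [0.0, 0.223, 0.975, 0.0]
ft_force: [-0.8, -0.3, 4.8]
gripper_width: 26.8
grasp_force: 39.9
t: 26.05
ee_pos: [599.9, 329.4, 16.3]
eef_rot: [0.0, 0.223, 0.975, 0.0]
ft_force: [-3.3, -1.3, 12.5]
gripper_width: 26.9
grasp_force: 40.9
```

It is on the floor. I ease off, open, and retreat.

```bash
python3 -m jog '[[0,0,0.05,0,0,0],[0,0,0,0,0,0]]' && python3 -m jog '[[0,0,0,0,0,0],[0,0,0,0,0,0],[0,0,0,0,0,0],[0,0,0.5,0,0,0],[0,0,1,0,0,0],[0,0,1,0,0,0],[0,0,1,0,0,0],[0,0,1,0,0,0],[-0.8,0.5,0.5,0,0,0],[-1,0.8,0,0,0,0],[-1,1,0,0,0,0],[-1,1,0,0,0,0]]' 0.3 && python3 -m jog '[[-0.8,1,0,0,0,0],[-0.8,1,0,0,0,0],[-0.8,1,0,0,0,0],[0,1,0,0,0,0],[0,0,0,0,0,0],[0,0,0,0,0,0]]'
python3 - <<'E'
from h import *
s=cam('scene');c=cam('top')
a=cv2.resize(s['frame'],(400,300)); b=cv2.resize(c['frame'][110:240,110:400],(800,300),interpolation=cv2.INTER_CUBIC)
x=cv2.resize(s['frame'][240:360,300:420],(400,300),interpolation=cv2.INTER_CUBIC)
cv2.imwrite('pics/f.png',np.vstack([np.hstack([a,x]),b]))
E
```

```text
t: 26.3
ee_pos: [599.7, 329.4, 16.3]
eef_rot: [0.0, 0.223, 0.975, 0.0]
ft_force: [-0.9, 0.3, 6.7]
gripper_width: 26.7
grasp_force: 40.2
t: 27.8
ee_pos: [484.7, 429.1, 167.0]
eef_rot: [0.0, 0.223, 0.975, 0.001]
ft_force: [0.7, 0.4, -0.7]
gripper_width: 55.3
grasp_force: 0.0
t: 28.55
ee_pos: [414.0, 547.1, 166.1]
eef_rot: [0.0, 0.223, 0.975, -0.0]
ft_force: [1.1, 0.1, 0.6]
gripper_width: 55.8
grasp_force: 0.0
```

View pics/f.png

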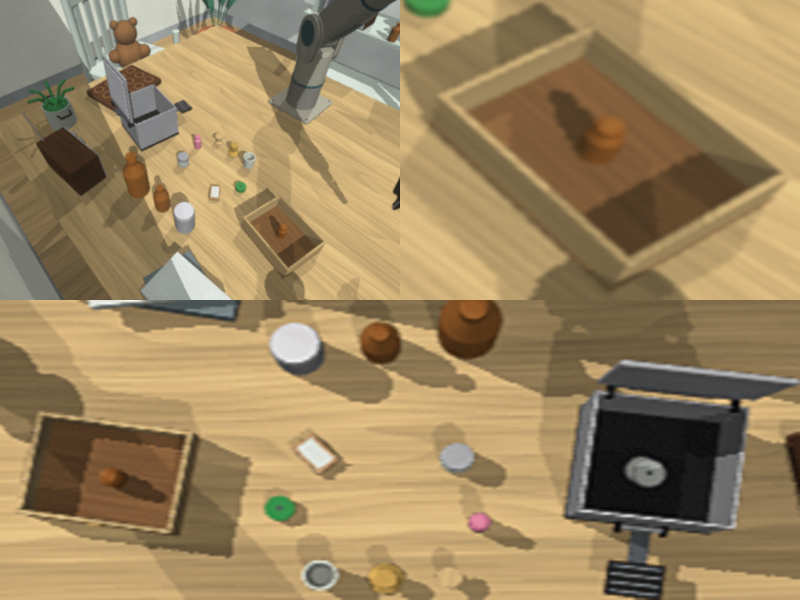

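The vial stands upright in the box: stopper at (606,130) and body at (600,150) in the crop, stopper at (112,478) from above. Both cups lie stacked in the open bin at (645,470), the pedal is up, and the bystanders have not moved. Handing in.

```bash
python3 -c "
from rig import manip
print(manip.finish_job())"
```

```text
the job is handed in; nothing more can be done
None
```

The job is handed in at about 29 s of the 72 s allowed; the last pictures show the bin open with its pedal up, both tea lights in it, the small amber bottle upright in the tea box, and everything else apparently where it was.

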